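Hold the peristaltic pump's spring arm open for a tube change

ROBOT

A 6-joint arm with a two-finger parallel gripper is mounted at the origin on a cart in front of the work surface, level with it; the furniture and walls round the work are solid. World frame = base frame: x ahead of the robot, y to its left, z up, the work surface at z = 0. Lengths are in mm, angles in rad, forces in N, time in s.
With the tool pointing down it reaches from about 300 to 775 mm from the base axis. Payload 14.6 kg.
Tool frame: the origin (TCP) lies midway between the tips of the shut fingers; the grasp point (between the pads) lies 19 mm behind it; z points along the fingers, y is the line along which they close (so a half turn about z gives the same grasp; the last joint's range is limited). The gripper opens to 94 mm and grips with 3 to 60 N. Pads are 16 mm wide; open, the fingers measure 119 mm over their backs; the gripper's body (75 mm by 177 mm) begins 78 mm behind the grasp point.
Start: joints at [-1.392, 0.3, 1.521, -0, 1.321, -0.067], TCP at [133.826, -533.46, 205.446] pointing down, gripper open.
Joint ranges: [-3.03, 3.03], [-0.79, 2.21], [0.23, 2.52], [-1.04, 4.18], [0, 3.07], [-2.55, 2.55]. Speed limits (rad/s): [2.22, 2.22, 2.57, 3.14, 3.14, 3.14].

INTERFACE

Orientations are given as [roll, pitch, yaw] about the fixed x, y, z axes, in that order (R = Rz(yaw) Ry(pitch) Rx(roll)).
In Python, from cell import * gives the robot as it stands. The module is installed in compiled form; this text tells all that it offers.
- The arm moves only by the tool servo_tool, never from a script. Its argument "motion" is a list of rows, each an object of numbers: "wx", "wy", "wz": the turn, a rotation vector about the tool's x, y, z in units of 2 rad (1.0 is 2 rad); "dx", "dy", "dz": the shift along the tool's x, y, z in units of 10 cm (1.0 is 10 cm); "fingers": the closure, from -1 (fully open) to 1 (shut). In form: [{"wx": .., "wy": .., "wz": .., "dx": .., "dy": .., "dz": .., "fingers": ..}, ...]. A call has 1 to 10 rows; each row is the pose to reach, as a shift and turn from the pose commanded when the call began, along the tool's axes at that moment; what a row does not reach only later rows make up. A row lasts 1/10 s, in which the tool goes at most 50 mm and 8.59 degrees, less where a joint would pass 70% of its speed; a pose out of reach is approached as far as the arm can. A call with a number of a shift or a turn outside -1 to 1 is refused whole. A call with a gripper value outside its range is refused whole. The fingers move at their own pace and stop on an object; "newtons" is the grip in N (left out, the last holds). Time passes only in rows, so rows that repeat a pose let the fingers close. It gives the time, the measured TCP pose, the force, the opening and the grip force at its end, in the units of the state.
- read_state(): the state, without advancing time (a new reading comes with each control period).
- camera(name): name is "scene" or "top"; returns a dict with "image" (384x512x3 uint8, red, green, blue), "fx", "fy", "cx", "cy" (pixels), "k1" (the pictures are not rectified: a ray, as slopes to the right and down, at radius r is drawn at 1 + k1 r^2 times it, then the intrinsics apply), "R" (3x3) and "t" (3): a world point X has camera coordinates R X + t. Camera axes: x right, y down, z forward; pixel columns grow to the right and rows downward; lengths in mm; the calibration is good to about 2 mm. A picture is of the moment at which its call begins. There is no depth.
- sign_off(): hands the job in; it is judged then, once.
Trained networks look in a picture, given as the dict that the camera call returned (one of the last four; its "shot" number tells which), for a name from the list of things; names that differ only in an ending like _2 or _b are one class to them, and where a whole thing is asked for, a point or a joint stands for the part that bears it (a point fixed in the world has none). Each returns a list of dicts, best first, with "conf" (0 to 1); they miss things now and then, are a little off and sometimes report something else, mostly with a low value. They report only what shows in the picture. A call takes as long as a camera call.
- spot_in(query, picture): "location" ([column, row] in pixels, amid what is visible of it).
- trace(query, picture): "pixels" (384x512 bool, what is visible of it) and "location" ([column, row] in pixels, amid what is visible of it).
The state is a dict: "clock": time; "joints": joint angles; "qd": joint speeds; "effort": joint torques, N m; "eef_pos": TCP position; "eef_rot": TCP orientation; "wrist_force": force on the tool from outside, world axes, zero at the start; "moment": the same for the moment, N m; "finger_gap": finger opening in mm; "finger_force": force on a finger pad.
Only numpy, scipy, OpenCV 4.12 (cv2) and the standard library are available. Lean on these libraries where they do the work, as an engineer would, in place of code of your own. Each camera call takes 0.05 s, during which the arm holds its last target. There are 200 camera calls.

TASK

The tube on the small bench pump is about to be changed. Slide the pump's arm carriage fully home against its stop next to the rotor and lock it there by turning its clamp knob clockwise as far as it goes; then swing the spring-loaded arm by its finger post away from the rotor, all the way to its stop, and finish while holding it there with your fingers on the post, so that a colleague can lay the tube in. Leave the bottle, the cup and the forceps beside the pump where they are.

Things in the scene. Friction and masses are not known exactly. Their poses are not given: they have to be found in the camera images.
- pump: Low bench pump fixed to the bench, housing 180 x 244 mm; origin at the centre of its underside, x from its control panel (front) to its back, y to its left, z up. Metal deck 78 mm up, with a roller rotor (62 mm across, 28 high, at x -5, y +60) and a rail along y at x +55 with the carriage. Except the knob and the finger post nothing stands higher than 48 mm above the deck.
- carriage (a joint): Slide of the aluminium carriage that carries arm and knob, m: 0 = home, against the stop block at the rail's rotor end (left, the pump's +y); grows towards the pump's -y, up to 0.030. Starts 0.012 to 0.028. With the clamp loose it slides with about 1.5 N; fully clamped it holds over 50 N.
- clamp_knob (a joint): Angle of the clamp knob, rad: 0 = loose, grows clockwise seen from above up to its end at 1.35 = tight. Starts at 0 to 0.2. Takes about 0.1 N m, 0.15 at the end; stays where left. Below about 1.0 the carriage is free. The knob rides on the carriage, which can be slid by it.
- knob_grip (a point): On the knob's axis at mid height of its black grip bar, 46.5 mm above the deck. Bar 44 mm long, 11 thick, from 36 to 57 mm above the deck, on a round skirt 33 mm across. The point's x axis runs along the bar; it is the pump's x when the joint is 0. The knob is 67 mm from the arm pivot, towards the pump's -y.
- press_arm (a joint): Angle of the spring arm, rad: 0 = rest, its curved white shoe at the rotor, arm pointing from the pivot along the pump's -x; grows as it swings away from the rotor, counterclockwise from above (post first moves along the pump's -y), to the stop at 0.90. The spring pushes it back: 2.7 N at the post at first, 6.8 N at the stop; with the clamp loose this force can push the carriage back.
- swing_axis (a point): On the upright axis about which the arm swings, 50 mm above the deck, just above the pivot bolt; rides on the carriage (x +55, y +12 mm in the pump's frame when home).
- finger_post: Upright round steel finger post on the free end of the arm, 100 mm from the pivot: 12 mm in diameter, 39 mm high; origin at the centre of its foot on the arm, 23 mm above the deck; top 62 mm above the deck.
- post_grip (a point): On the finger post's axis, 50 mm above the deck, 12 mm below its top, where it can be pinched or pushed; within 40 mm of it nothing else stands higher than 32 mm above the deck.
- bottle: Bystander: upright translucent reagent bottle with a blue cap, 68 mm in diameter, 165 mm high, to the left of the pump; origin at the centre of its underside.
- cup: Bystander: small lidded sample cup, 72 mm in diameter, 70 mm high, to the left of the pump; origin at the centre of its underside.
- forceps_loose: Bystander: fine steel forceps lying on the bench in front of the pump, 126 mm long, 9 mm high; origin at the middle, y along its length.

How it is judged (in metres and radians):
On the way, in this order (a step that is already met when the one before it is completed fails the run):
1. the carriage is home against its stop and clamped there, before the arm is wound (value of joint carriage below 0.0025 m and value of joint clamp_knob above 1.18 rad and value of joint press_arm below 0.25 rad), for 0.2 s.
2. the spring arm is wound to its stop by the finger post (value of joint press_arm above 0.84 rad and contact force between the fingers and finger_post above 2 N), for 0.2 s.
At the end, for the whole second after the job is handed in: The program has ended with the fingers still on the finger post (more than 2 N), the spring arm held within 0.06 rad of its stop, the carriage within 3 mm of home and the clamp knob within 0.2 rad of fully tight (all of step 2 and value of joint carriage below 0.003 m and value of joint clamp_knob above 1.15 rad); the arm keeps its last pose, push and grip.
It fails at once if the bottle, the cup or the forceps is moved by more than 25 mm (distance of any of bottle, cup, forceps_loose from where it was at the start of the episode above 0.025 m).
It also fails if it takes over 51 s, if anything falls off the work surface, if the arm or the gripper's body presses on something with over 40 N, if the wrist force passes 120 N, or if a joint passes its speed limit or range.

## Working session

There is one attempt and no reset: what is moved stays moved. The work goes in short steps, Python scripts to look and compute and a tool call to move; the robot and the scene stay as the last step left them, time stands still between calls to the robot, and variables do not carry over. Pictures are saved under pics/ and viewed, at most 10 in all, crops included, and the job is handed in when it is done.

Besides the shell and the picture viewer there is one more tool, called as a command line: name --argument value ..., lists and objects as JSON in quotes. servo_tool: Moves the arm, as the interface text tells. Its arguments: {"type":"object","properties":{"motion":{"type":"array","items":{"type":"object","properties":{"wx":{"type":"number"},"wy":{"type":"number"},"wz":{"type":"number"},"dx":{"type":"number"},"dy":{"type":"number"},"dz":{"type":"number"},"fingers":{"type":"number"}}}},"newtons":{"type":"number"}},"required":["motion"]}

```bash
mkdir -p pics; cat > h.py <<'E'
from cell import *
import numpy as np, cv2
def ray(c,px):
    K=np.array([[c['fx'],0,c['cx']],[0,c['fy'],c['cy']],[0,0,1.]])
    s=cv2.undistortPoints(np.array([[px]],float),K,np.array([c['k1'],0,0,0.]))[0,0]
    R=np.array(c['R']);t=np.array(c['t'])
    return -R.T@t, R.T@np.array([s[0],s[1],1])
def at_z(c,px,z):
    o,d=ray(c,px); return o+d*(z-o[2])/d[2]
def tri(cps):
    A=np.zeros((3,3));b=np.zeros(3)
    for c,p in cps:
        o,d=ray(c,p);d=d/np.linalg.norm(d);M=np.eye(3)-np.outer(d,d);A+=M;b+=M@o
    return np.linalg.solve(A,b)
def proj(c,X):
    v=np.array(c['R'])@X+np.array(c['t']);s=v[:2]/v[2];s=s*(1+c['k1']*(s@s))
    return np.array([c['fx']*s[0]+c['cx'],c['fy']*s[1]+c['cy']])
def save(c,n,box=None,k=1):
    im=cv2.cvtColor(c['image'],cv2.COLOR_RGB2BGR)
    if box: im=im[box[1]:box[3],box[0]:box[2]]
    cv2.imwrite('pics/'+n,cv2.resize(im,None,fx=k,fy=k,interpolation=cv2.INTER_CUBIC))
E
python3 - <<'E'
from h import *
np.set_printoptions(precision=1,suppress=True)
s=camera('scene');t=camera('top')
save(s,'s0.png');save(t,'t0.png')
for n in ['pump','clamp_knob','knob_grip','swing_axis','finger_post','post_grip','bottle','cup','forceps_loose']:
    a=spot_in(n,s)[:2];b=spot_in(n,t)[:2]
    print(n,[(np.array(x['location']),round(x['conf'],2)) for x in a],[(np.array(x['location']),round(x['conf'],2)) for x in b], tri([(s,a[0]['location']),(t,b[0]['location'])]) if a and b else '')
for c in (s,t): print(-np.array(c['R']).T@np.array(c['t']))
print(read_state())
E
```

```text
pump [(array([310. , 184.6]), 0.57)] [(array([306.7, 182.3]), 0.67)] [500.8 159.3  45.6]
clamp_knob [(array([318.2, 130.1]), 0.64)] [(array([345.5, 152.8]), 0.6)] [564.4  86.6 116.4]
knob_grip [(array([320.5, 129.9]), 0.49)] [(array([342.1, 151.5]), 0.7), (array([319.2, 159.5]), 0.49)] [562.9  89.9 118.9]
swing_axis [(array([317.6, 148. ]), 0.64)] [(array([320.9, 160.1]), 0.8)] [539.2 127.  101.4]
finger_post [(array([328.5, 164.8]), 0.54)] [(array([217. , 207.3]), 0.5), (array([313.8, 198.8]), 0.38)] [384.7 309.6 238. ]
post_grip [(array([328.3, 161.8]), 0.55)] [(array([316.4, 200. ]), 0.4)] [457.6 150.8 123.7]
bottle [(array([208. , 197.4]), 0.7)] [(array([217.9, 161.4]), 0.62)] [541.9 366.2  77.1]
cup [(array([235.7, 247.4]), 0.95)] [(array([219.9, 208.4]), 0.96)] [439.  365.4  33.7]
forceps_loose [(array([327.8, 254.1]), 0.77)] [(array([310. , 178.4]), 0.29)] [ 519.8  101.5 -199.5]
[-77.9 656.5 632.6]
[ 396.5  287.9 1084.8]
{'clock': 1.0, 'joints': array([-1.4,  0.3,  1.5, -0. ,  1.3, -0.1]), 'qd': array([ 0., -0., -0.,  0.,  0.,  0.]), 'effort': array([  0. , -53.2, -35.3,   0.1,   0. ,   0. ]), 'eef_pos': array([ 133.8, -533.5,  205.5]), 'eef_rot': array([3.1, 0. , 0.2]), 'wrist_force': array([-0.2, -0.1, -0.2]), 'moment': array([ 0.,  0., -0.]), 'finger_force': 0.0, 'finger_gap': 93.97634399548038}
```

```bash
python3 - <<'E'
import cv2,numpy as np
t=cv2.imread('pics/t0.png');s=cv2.imread('pics/s0.png')
cv2.imwrite('pics/t0c.png',cv2.resize(t[110:260,190:390],None,fx=4,fy=4,interpolation=cv2.INTER_CUBIC))
cv2.imwrite('pics/s0c.png',cv2.resize(s[90:290,180:440],None,fx=3,fy=3,interpolation=cv2.INTER_CUBIC))
E
```

```text
(no output)
```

View pics/t0c.png

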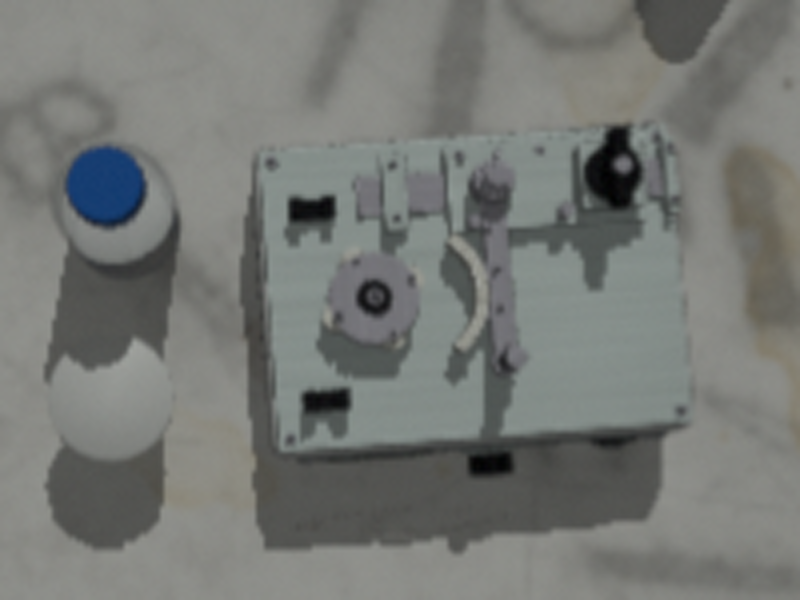

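View pics/s0c.png

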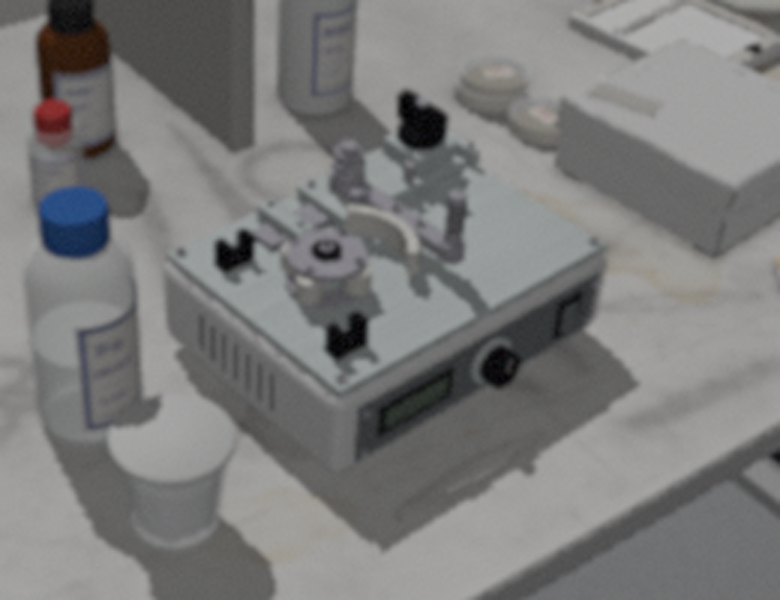

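The top crop shows the pump: deck corners at about (258,150), (690,425) and (278,452), rotor at (375,297), knob bar at (613,170) pointing along pump x, pivot at (490,185) and post at (512,355). The bottle and cup are on the left. The scene crop shows the post top at (458,193) and the knob at (420,118). Next I fit the pump pose and the slide together.

```bash
cat >> h.py <<'E'
def pump2w(p,q):
    c,s=np.cos(p[2]),np.sin(p[2]); return np.array([p[0]+c*q[0]-s*q[1],p[1]+s*q[0]+c*q[1],q[2]])
E
python3 - <<'E'
from h import *
from scipy.optimize import least_squares
np.set_printoptions(precision=2,suppress=True)
s=camera('scene');t=camera('top')
T=lambda x,y:np.array([190+x/4,110+y/4]);S=lambda x,y:np.array([180+x/3,90+y/3])
def com(n,c):
    r=trace(n,c)
    if not r: return None
    m=r[0]['pixels'];ys,xs=np.nonzero(m);print(n,r[0]['conf'],m.sum(),r[0]['location'],xs.min(),xs.max(),ys.min(),ys.max());return r[0]
for n in ['clamp_knob','finger_post','press_arm','forceps_loose']:
  for c in (s,t): com(n,c)
# observations: cam, px, pump-frame fn(slide,a(angle))
D=lambda x,y:(lambda u:(x*u[4],y*u[4],78))
obs=[(t,T(258,150),D(90,122)),(t,T(690,425),D(-90,-122)),(t,T(278,452),D(-90,122)),(t,T(672,126),D(90,-122)),
(s,S(168,255),D(90,122)),(s,S(343,395),D(-90,122)),(s,S(605,240),D(-90,-122)),
(t,T(375,297),lambda u:(-5,60,106)),
(t,T(613,168),lambda u:(55,-55-u[3],132)),(t,T(515,352),lambda u:(-45,12-u[3],140)),
(s,S(458,193),lambda u:(-45,12-u[3],140))]
f=lambda u:np.concatenate([proj(c,pump2w(u,q(u)))-p for c,p,q in obs])
r=least_squares(f,[500,150,0.05,20,1],x_scale=[10,10,.1,10,.02],loss='soft_l1')
u=r.x;print(u);print(f(u).reshape(-1,2))
for n,q in dict(knob=(55,-55-u[3],124.5),knobhome=(55,-55,124.5),pivhome=(55,12,128),post=(-45,12-u[3],128),posthome=(-45,12,128),postend=(55-100*np.cos(.9),12-100*np.sin(.9),128)).items(): print(n,pump2w(u,q))
np.save('u.npy',u)
E
```

```text
clamp_knob 0.82 207 [318.0, 129.9] 313 327 121 138
clamp_knob 0.75 216 [346.7, 153.3] 336 350 142 162
finger_post 0.52 45 [316.5, 200.2] 313 321 197 203
press_arm 0.9 741 [313.0, 160.7] 289 335 143 180
press_arm 0.67 498 [311.9, 179.2] 302 320 153 203
forceps_loose 0.65 420 [330.7, 253.8] 311 359 234 263
[500.14 160.46   0.09  21.17   0.96]
[[-0.09  0.03]
 [ 0.18 -0.33]
 [ 0.17  0.3 ]
 [-2.28 -0.51]
 [-0.18 -1.81]
 [ 0.09 -1.76]
 [ 1.25  0.76]
 [-0.56  0.16]
 [ 0.97 -0.34]
 [-0.68  1.38]
 [-0.09  0.02]]
knob [561.54  89.35 124.5 ]
knobhome [559.7  110.44 124.5 ]
pivhome [553.89 177.19 128.  ]
post [456.11 147.42 128.  ]
posthome [454.27 168.51 128.  ]
postend [498.76  93.76 128.  ]
```

```bash
cat >> h.py <<'E'
from scipy.spatial.transform import Rotation as Ro
def go(p,yaw,st=None):
    st=st or read_state(); R=Ro.from_euler('xyz',st['eef_rot'])
    d=R.inv().apply(np.array(p,float)-st['eef_pos'])/100
    w=(R.inv()*Ro.from_euler('xyz',[np.pi,0,yaw])).as_rotvec()/2
    print('shift',d.round(3),'turn',w.round(3),'pos',np.round(st['eef_pos'],1),'rot',np.round(st['eef_rot'],3),'F',np.round(st['wrist_force'],1),'gap',round(st['finger_gap'],1),'ff',round(st['finger_force'],1),'t',st['clock'])
E
python3 - <<'E'
from h import *
go((561,90,180),0.05)
go((561,90,180),np.pi)
# plan of calls: waypoints along line, yaw by stages, predicted shifts
st=read_state();p=st['eef_pos'];y=st['eef_rot'][2]
n=6
for i in range(n):
    q=np.array(st['eef_pos'])+(np.array([561,90,190])-st['eef_pos'])*(i+1)/n; yy=st['eef_rot'][2]+(3.1-st['eef_rot'][2])*(i+1)/n
    R=Ro.from_euler('xyz',[np.pi,0,y]); print((R.inv().apply(q-p)/100).round(3),((R.inv()*Ro.from_euler('xyz',[np.pi,0,yy])).as_rotvec()/2).round(3),q.round(0),yy.round(2)); p,y=q,yy
E
```

```text
shift [ 5.66  -5.008  0.254] turn [-0.    -0.     0.098] pos [ 133.8 -533.4  205.4] rot [-3.142 -0.     0.246] F [-0.2  0.7  0.3] gap 94.1 ff 0.0 t 1.5
shift [ 5.66  -5.008  0.254] turn [ 0.    -0.    -1.448] pos [ 133.8 -533.4  205.4] rot [-3.142 -0.     0.246] F [-0.2  0.7  0.3] gap 94.1 ff 0.0 t 1.5
[ 0.943 -0.835  0.026] [ 0.     0.    -0.238] [ 205. -430.  203.] 0.72
[ 1.221 -0.31   0.026] [ 0.     0.    -0.238] [ 276. -326.  200.] 1.2
[1.227 0.284 0.026] [-0.     0.    -0.238] [ 347. -222.  198.] 1.67
[0.961 0.814 0.026] [ 0.     0.    -0.238] [ 419. -118.  195.] 2.15
[0.482 1.164 0.026] [ 0.     0.    -0.238] [490. -14. 193.] 2.62
[-0.105  1.255  0.026] [ 0.     0.    -0.238] [561.  90. 190.] 3.1
```

servo_tool --motion '[{"dx": 0.94, "dy": -0.84, "dz": 0, "wz": -0.24, "fingers": 0}, {"dx": 0.94, "dy": -0.84, "dz": 0, "wz": -0.24, "fingers": 0}, {"dx": 0.94, "dy": -0.84, "dz": 0, "wz": -0.24, "fingers": 0}, {"dx": 0.94, "dy": -0.84, "dz": 0, "wz": -0.24, "fingers": 0}]'

```text
schema error: expected keys wx, wy, wz, dx, dy, dz, fingers
```

servo_tool --motion '[{"dx": 1, "dy": -0.25, "dz": 0, "wz": -0.24, "fingers": 0}, {"dx": 1, "dy": -0.25, "dz": 0, "wz": -0.24, "fingers": 0}, {"dx": 1, "dy": -0.25, "dz": 0, "wz": -0.24, "fingers": 0}, {"dx": 1, "dy": -0.25, "dz": 0, "wz": -0.24, "fingers": 0}]'

```text
schema error: expected keys wx, wy, wz, dx, dy, dz, fingers
```

servo_tool --motion '[{"dx": 1, "dy": 0.23, "dz": 0, "wz": -0.24, "fingers": 0}, {"dx": 1, "dy": 0.23, "dz": 0, "wz": -0.24, "fingers": 0}, {"dx": 1, "dy": 0.23, "dz": 0, "wz": -0.24, "fingers": 0}, {"dx": 1, "dy": 0.23, "dz": 0, "wz": -0.24, "fingers": 0}]'

```text
schema error: expected keys wx, wy, wz, dx, dy, dz, fingers
```

servo_tool --motion '[{"dx": 0.96, "dy": 0.82, "dz": 0, "wz": -0.24, "fingers": 0}, {"dx": 0.96, "dy": 0.82, "dz": 0, "wz": -0.24, "fingers": 0}, {"dx": 0.96, "dy": 0.82, "dz": 0, "wz": -0.24, "fingers": 0}, {"dx": 0.96, "dy": 0.82, "dz": 0, "wz": -0.24, "fingers": 0}]'

```text
schema error: expected keys wx, wy, wz, dx, dy, dz, fingers
```

```bash
python3 - <<'E'
from h import *
go((561,90,190),3.1)
go((561,90,190),2.62)
E
```

```text
shift [ 5.66  -5.008  0.154] turn [ 0.    -0.    -1.427] pos [ 133.8 -533.4  205.4] rot [-3.142 -0.     0.246] F [-0.2  0.7  0.3] gap 94.1 ff 0.0 t 1.5
shift [ 5.66  -5.008  0.154] turn [-0.    -0.    -1.187] pos [ 133.8 -533.4  205.4] rot [-3.142 -0.     0.246] F [-0.2  0.7  0.3] gap 94.1 ff 0.0 t 1.5
```

All keys are required in each row.

servo_tool --motion '[{"wx": 0, "wy": 0, "wz": -0.24, "dx": 0.94, "dy": -0.84, "dz": 0, "fingers": 0}, {"wx": 0, "wy": 0, "wz": -0.24, "dx": 0.94, "dy": -0.84, "dz": 0, "fingers": 0}, {"wx": 0, "wy": 0, "wz": -0.24, "dx": 0.94, "dy": -0.84, "dz": 0, "fingers": 0}, {"wx": 0, "wy": 0, "wz": -0.24, "dx": 0.94, "dy": -0.84, "dz": 0, "fingers": 0}]'

```text
clock: 1.9
eef_pos: [206.0, -427.2, 205.9]
eef_rot: [3.141, -0.0, 0.734]
wrist_force: [-0.5, -0.5, -0.1]
finger_gap: 65.4
finger_force: 0.0
```

servo_tool --motion '[{"wx": 0, "wy": 0, "wz": -0.24, "dx": 1, "dy": -0.25, "dz": 0, "fingers": 0}, {"wx": 0, "wy": 0, "wz": -0.24, "dx": 1, "dy": -0.25, "dz": 0, "fingers": 0}, {"wx": 0, "wy": 0, "wz": -0.24, "dx": 1, "dy": -0.25, "dz": 0, "fingers": 0}, {"wx": 0, "wy": 0, "wz": -0.24, "dx": 1, "dy": -0.25, "dz": 0, "fingers": 0}]'

```text
clock: 2.3
eef_pos: [263.2, -343.9, 205.7]
eef_rot: [3.141, 0.001, 1.21]
wrist_force: [-0.6, 0.6, 0.2]
finger_gap: 47.0
finger_force: 0.0
```

servo_tool --motion '[{"wx": 0, "wy": 0, "wz": -0.24, "dx": 1, "dy": 0.23, "dz": 0, "fingers": 0}, {"wx": 0, "wy": 0, "wz": -0.24, "dx": 1, "dy": 0.23, "dz": 0, "fingers": 0}, {"wx": 0, "wy": 0, "wz": -0.24, "dx": 1, "dy": 0.23, "dz": 0, "fingers": 0}, {"wx": 0, "wy": 0, "wz": -0.24, "dx": 1, "dy": 0.23, "dz": 0, "fingers": 0}]'

```text
clock: 2.7
eef_pos: [320.2, -259.2, 205.5]
eef_rot: [3.142, 0.0, 1.687]
wrist_force: [-0.3, 0.4, 0.8]
finger_gap: 46.7
finger_force: 0.0
```

```bash
python3 - <<'E'
from h import *
go((561,90,190),2.15)
go((561,90,190),2.62)
E
```

```text
shift [3.19  2.795 0.154] turn [-0.     0.    -0.232] pos [ 320.2 -259.2  205.5] rot [3.142 0.    1.687] F [-0.3  0.4  0.8] gap 46.7 ff 0.0 t 2.7
shift [3.19  2.795 0.154] turn [-0.     0.    -0.467] pos [ 320.2 -259.2  205.5] rot [3.142 0.    1.687] F [-0.3  0.4  0.8] gap 46.7 ff 0.0 t 2.7
```

servo_tool --motion '[{"wx": 0, "wy": 0, "wz": -0.24, "dx": 1, "dy": 0.88, "dz": 0, "fingers": 0}, {"wx": 0, "wy": 0, "wz": -0.24, "dx": 1, "dy": 0.88, "dz": 0, "fingers": 0}, {"wx": 0, "wy": 0, "wz": -0.24, "dx": 1, "dy": 0.88, "dz": 0, "fingers": 0}, {"wx": 0, "wy": 0, "wz": -0.24, "dx": 1, "dy": 0.88, "dz": 0, "fingers": 0}]'

```text
clock: 3.1
eef_pos: [397.1, -148.7, 205.3]
eef_rot: [3.142, -0.0, 2.166]
wrist_force: [-0.2, 0.3, -0.2]
finger_gap: 47.1
finger_force: 0.0
```

servo_tool --motion '[{"wx": 0, "wy": 0, "wz": -0.24, "dx": 0.39, "dy": 1, "dz": 0, "fingers": 0}, {"wx": 0, "wy": 0, "wz": -0.24, "dx": 0.39, "dy": 1, "dz": 0, "fingers": 0}, {"wx": 0, "wy": 0, "wz": -0.24, "dx": 0.39, "dy": 1, "dz": 0, "fingers": 0}, {"wx": 0, "wy": 0, "wz": -0.24, "dx": 0.39, "dy": 1, "dz": 0, "fingers": 0}]'

```text
clock: 3.5
eef_pos: [457.2, -62.0, 205.1]
eef_rot: [-3.141, -0.001, 2.644]
wrist_force: [0.1, 0.1, 0.0]
finger_gap: 46.8
finger_force: 0.0
```

servo_tool --motion '[{"wx": 0, "wy": 0, "wz": -0.24, "dx": -0.1, "dy": 1, "dz": 0, "fingers": 0}, {"wx": 0, "wy": 0, "wz": -0.24, "dx": -0.1, "dy": 1, "dz": 0, "fingers": 0}, {"wx": 0, "wy": 0, "wz": -0.24, "dx": -0.1, "dy": 1, "dz": 0, "fingers": 0}, {"wx": 0, "wy": 0, "wz": -0.24, "dx": -0.1, "dy": 1, "dz": 0, "fingers": 0}]'

```text
clock: 3.9
eef_pos: [513.5, 20.5, 205.0]
eef_rot: [-3.141, -0.001, 3.123]
wrist_force: [-0.4, 0.2, 0.4]
finger_gap: 47.1
finger_force: 0.0
```

```bash
python3 - <<'E'
from h import *
go((561.5,89.5,165),3.135)
t=camera('top');save(t,'t1.png',(300,120,400,220),6)
E
```

```text
shift [-0.468  0.698  0.399] turn [-0.    -0.    -0.006] pos [513.5  20.5 205. ] rot [-3.141e+00 -1.000e-03  3.123e+00] F [-0.4  0.2  0.4] gap 47.1 ff 0.0 t 3.9
```

View pics/t1.png

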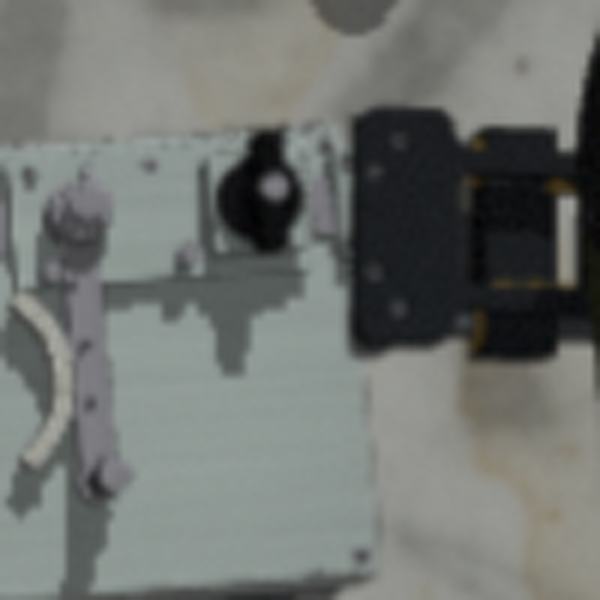

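The picture shows the knob bar from (265,130) to (270,250) in the crop, centred near (268,190) and turned about 0.04 rad from world x. The gripper is clear to its right.

```bash
python3 - <<'E'
from h import *
t=camera('top');s=camera('scene')
for p in [(344.7,151.7),(345.3,150.8)]: print(at_z(t,p,135).round(1))
print('post',at_z(t,(320.3,198.3),140).round(1))
for n in ['knob_grip','clamp_knob','post_grip']:
  a=spot_in(n,s);b=spot_in(n,t)
  if a and b: print(n,a[0]['conf'],b[0]['conf'],tri([(s,a[0]['location']),(t,b[0]['location'])]).round(1), at_z(t,b[0]['location'],124.5).round(1), at_z(s,a[0]['location'],124.5).round(1))
go((562,89,150),3.15)
E
```

```text
[561.   88.9 135. ]
[563.   87.6 135. ]
post [458.5 142.7 140. ]
clamp_knob 0.75 0.79 [568.4  87.5 107.8] [564.3  89.4 124.5] [549.  107.1 124.5]
post_grip 0.3 0.62 [536.7 135.6 148.5] [552.4 145.4 124.5] [555.   95.6 124.5]
shift [-0.476  0.682  0.555] turn [ 0.     0.    -0.013] pos [513.2  21.7 205.5] rot [3.142 0.    3.124] F [-0.3 -0.6  0.9] gap 47.0 ff 0.0 t 4.35
```

servo_tool --motion '[{"wx": 0, "wy": 0, "wz": -0.02, "dx": -0.48, "dy": 0.68, "dz": 0.3, "fingers": 0}, {"wx": 0, "wy": 0, "wz": -0.02, "dx": -0.48, "dy": 0.68, "dz": 0.3, "fingers": 0}, {"wx": 0, "wy": 0, "wz": -0.02, "dx": -0.48, "dy": 0.68, "dz": 0.5, "fingers": 0}, {"wx": 0, "wy": 0, "wz": -0.02, "dx": -0.48, "dy": 0.68, "dz": 0.7, "fingers": 0}, {"wx": 0, "wy": 0, "wz": -0.02, "dx": -0.48, "dy": 0.68, "dz": 0.86, "fingers": 0}, {"wx": 0, "wy": 0, "wz": -0.02, "dx": -0.48, "dy": 0.68, "dz": 0.88, "fingers": 0}, {"wx": 0, "wy": 0, "wz": -0.02, "dx": -0.48, "dy": 0.68, "dz": 0.88, "fingers": 0}]'

```text
clock: 5.05
eef_pos: [562.3, 89.3, 117.7]
eef_rot: [-3.142, -0.0, -3.118]
wrist_force: [0.5, 0.1, 0.4]
finger_gap: 47.3
finger_force: 0.0
```

```bash
python3 - <<'E'
from h import *
go((562,89,117),3.15)
E
```

```text
shift [ 0.003 -0.003  0.007] turn [-0.    -0.     0.008] pos [562.3  89.3 117.7] rot [-3.142 -0.    -3.118] F [0.5 0.1 0.4] gap 47.3 ff 0.0 t 5.05
```

servo_tool --motion '[{"wx": 0, "wy": 0, "wz": 0, "dx": 0, "dy": 0, "dz": 0, "fingers": 1}, {"wx": 0, "wy": 0, "wz": 0, "dx": 0, "dy": 0, "dz": 0, "fingers": 1}, {"wx": 0, "wy": 0, "wz": 0, "dx": 0, "dy": 0, "dz": 0, "fingers": 1}, {"wx": 0, "wy": 0, "wz": 0, "dx": 0, "dy": 0, "dz": 0, "fingers": 1}, {"wx": 0, "wy": 0, "wz": 0, "dx": 0, "dy": 0, "dz": 0, "fingers": 1}, {"wx": 0, "wy": 0, "wz": 0, "dx": 0, "dy": 0, "dz": 0, "fingers": 1}, {"wx": 0, "wy": 0, "wz": 0, "dx": 0, "dy": 0, "dz": 0, "fingers": 1}]' --newtons 20

```text
clock: 5.75
eef_pos: [562.4, 89.3, 117.7]
eef_rot: [-3.141, 0.0, -3.117]
wrist_force: [-0.4, -1.0, 3.3]
finger_gap: 11.2
finger_force: 19.9
```

```bash
python3 - <<'E'
from h import *
d=np.array([-np.sin(.087),np.cos(.087),0])
p=read_state()['eef_pos']
go(p+18*d,3.15)
go(p+24*d,3.15);print(read_state()['moment'])
E
```

```text
shift [ 0.011  0.18  -0.   ] turn [-0.     0.     0.008] pos [562.4  89.3 117.7] rot [-3.141  0.    -3.117] F [-0.4 -1.   3.3] gap 11.2 ff 19.9 t 5.75
shift [ 0.015  0.24  -0.   ] turn [-0.     0.     0.008] pos [562.4  89.3 117.7] rot [-3.141  0.    -3.117] F [-0.4 -1.   3.3] gap 11.2 ff 19.9 t 5.75
[-0.11766292  0.00165505  0.07192047]
```

servo_tool --motion '[{"wx": 0, "wy": 0, "wz": 0, "dx": 0.005, "dy": 0.08, "dz": 0, "fingers": 1}, {"wx": 0, "wy": 0, "wz": 0, "dx": 0.01, "dy": 0.15, "dz": 0, "fingers": 1}, {"wx": 0, "wy": 0, "wz": 0, "dx": 0.01, "dy": 0.17, "dz": 0, "fingers": 1}, {"wx": 0, "wy": 0, "wz": 0, "dx": 0.01, "dy": 0.17, "dz": 0, "fingers": 1}]'

```text
clock: 6.15
eef_pos: [560.8, 107.2, 117.6]
eef_rot: [3.141, 0.0, -3.117]
wrist_force: [-0.7, 1.4, 4.9]
finger_gap: 10.8
finger_force: 19.9
```

servo_tool --motion '[{"wx": 0, "wy": 0, "wz": 0, "dx": 0, "dy": 0.02, "dz": 0, "fingers": 1}, {"wx": 0, "wy": 0, "wz": 0, "dx": 0, "dy": 0.02, "dz": 0, "fingers": 1}]'

```text
clock: 6.35
eef_pos: [560.7, 108.6, 117.6]
eef_rot: [3.141, -0.0, -3.117]
wrist_force: [-1.9, 0.0, 5.5]
finger_gap: 10.8
finger_force: 19.9
```

servo_tool --motion '[{"wx": 0, "wy": 0, "wz": 0, "dx": 0, "dy": 0.02, "dz": 0, "fingers": 1}, {"wx": 0, "wy": 0, "wz": 0, "dx": 0, "dy": 0.02, "dz": 0, "fingers": 1}]'

```text
clock: 6.55
eef_pos: [560.6, 110.4, 117.6]
eef_rot: [-3.142, -0.001, -3.117]
wrist_force: [-3.2, -0.4, 6.5]
finger_gap: 10.6
finger_force: 19.9
```

servo_tool --motion '[{"wx": 0, "wy": 0, "wz": 0, "dx": 0, "dy": 0.02, "dz": 0, "fingers": 1}, {"wx": 0, "wy": 0, "wz": 0, "dx": 0, "dy": 0.02, "dz": 0, "fingers": 1}]'

```text
clock: 6.75
eef_pos: [560.5, 111.2, 117.6]
eef_rot: [-3.14, -0.001, -3.118]
wrist_force: [-3.7, -8.4, 7.1]
finger_gap: 10.8
finger_force: 19.9
```

servo_tool --motion '[{"wx": 0, "wy": 0, "wz": 0, "dx": 0, "dy": 0.02, "dz": 0, "fingers": 1}, {"wx": 0, "wy": 0, "wz": 0, "dx": 0, "dy": 0.02, "dz": 0, "fingers": 1}]'

```text
clock: 6.95
eef_pos: [560.5, 111.5, 117.6]
eef_rot: [-3.137, -0.001, -3.118]
wrist_force: [-5.1, -22.1, 8.1]
finger_gap: 11.1
finger_force: 19.9
```

servo_tool --motion '[{"wx": 0, "wy": 0, "wz": 0.06, "dx": 0, "dy": -0.01, "dz": 0, "fingers": 1}, {"wx": 0, "wy": 0, "wz": 0.12, "dx": 0, "dy": -0.01, "dz": 0, "fingers": 1}, {"wx": 0, "wy": 0, "wz": 0.18, "dx": 0, "dy": -0.01, "dz": 0, "fingers": 1}, {"wx": 0, "wy": 0, "wz": 0.2, "dx": 0, "dy": -0.01, "dz": 0, "fingers": 1}, {"wx": 0, "wy": 0, "wz": 0.2, "dx": 0, "dy": -0.01, "dz": 0, "fingers": 1}]' --newtons 30

```text
clock: 7.45
eef_pos: [560.5, 111.0, 117.6]
eef_rot: [-3.138, 0.0, 2.763]
wrist_force: [-5.3, -15.9, 9.2]
finger_gap: 10.8
finger_force: 30.0
```

servo_tool --motion '[{"wx": 0, "wy": 0, "wz": 0.06, "dx": 0, "dy": 0, "dz": 0, "fingers": 1}, {"wx": 0, "wy": 0, "wz": 0.12, "dx": 0, "dy": 0, "dz": 0, "fingers": 1}, {"wx": 0, "wy": 0, "wz": 0.18, "dx": 0, "dy": 0, "dz": 0, "fingers": 1}, {"wx": 0, "wy": 0, "wz": 0.2, "dx": 0, "dy": 0, "dz": 0, "fingers": 1}, {"wx": 0, "wy": 0, "wz": 0.2, "dx": 0, "dy": 0, "dz": 0, "fingers": 1}]'

```text
clock: 7.95
eef_pos: [560.3, 110.9, 117.6]
eef_rot: [-3.138, 0.002, 2.363]
wrist_force: [-5.8, -17.6, 9.1]
finger_gap: 10.5
finger_force: 30.0
```

```bash
python3 - <<'E'
from h import *
st=read_state();print(st['moment']);go(st['eef_pos'],0,st)
E
```

```text
[-3.41753543  1.15055548  0.01396851]
shift [0. 0. 0.] turn [0.    0.003 1.182] pos [560.3 110.9 117.6] rot [-3.138e+00  2.000e-03  2.363e+00] F [ -5.8 -17.6   9.1] gap 10.5 ff 30.0 t 7.95
```

servo_tool --motion '[{"wx": 0, "wy": 0, "wz": 0.06, "dx": 0, "dy": 0, "dz": 0, "fingers": 1}, {"wx": 0, "wy": 0, "wz": 0.12, "dx": 0, "dy": 0, "dz": 0, "fingers": 1}, {"wx": 0, "wy": 0, "wz": 0.18, "dx": 0, "dy": 0, "dz": 0, "fingers": 1}, {"wx": 0, "wy": 0, "wz": 0.2, "dx": 0, "dy": 0, "dz": 0, "fingers": 1}, {"wx": 0, "wy": 0, "wz": 0.2, "dx": 0, "dy": 0, "dz": 0, "fingers": 1}]'

```text
clock: 8.45
eef_pos: [560.1, 110.8, 117.6]
eef_rot: [-3.138, 0.003, 1.963]
wrist_force: [-8.8, -18.6, 10.9]
finger_gap: 10.8
finger_force: 30.0
```

servo_tool --motion '[{"wx": 0, "wy": 0, "wz": 0.03, "dx": 0, "dy": 0, "dz": 0, "fingers": 1}, {"wx": 0, "wy": 0, "wz": 0.05, "dx": 0, "dy": 0, "dz": 0, "fingers": 1}, {"wx": 0, "wy": 0, "wz": 0.05, "dx": 0, "dy": 0, "dz": 0, "fingers": 1}]'

```text
clock: 8.75
eef_pos: [560.1, 110.8, 117.6]
eef_rot: [-3.138, 0.003, 1.864]
wrist_force: [-9.5, -18.4, 11.0]
finger_gap: 10.6
finger_force: 29.9
```

```bash
python3 - <<'E'
from h import *
st=read_state();print(st['moment']);go(st['eef_pos'],0,st)
E
```

```text
[-3.5305104   1.60697016  0.17052099]
shift [0. 0. 0.] turn [0.    0.003 0.932] pos [560.1 110.8 117.6] rot [-3.138e+00  3.000e-03  1.864e+00] F [ -9.5 -18.4  11. ] gap 10.6 ff 29.9 t 8.75
```

servo_tool --motion '[{"wx": 0, "wy": 0, "wz": 0.03, "dx": 0, "dy": 0, "dz": 0, "fingers": 1}, {"wx": 0, "wy": 0, "wz": 0.04, "dx": 0, "dy": 0, "dz": 0, "fingers": 1}, {"wx": 0, "wy": 0, "wz": 0.04, "dx": 0, "dy": 0, "dz": 0, "fingers": 1}, {"wx": 0, "wy": 0, "wz": 0.04, "dx": 0, "dy": 0, "dz": 0, "fingers": 1}]'

```text
clock: 9.15
eef_pos: [560.1, 110.9, 117.7]
eef_rot: [-3.139, 0.004, 1.786]
wrist_force: [-9.1, -18.0, 10.5]
finger_gap: 11.5
finger_force: 31.3
```

```bash
python3 - <<'E'
from h import *
st=read_state();print(st['moment']);go(st['eef_pos'],0,st)
E
```

```text
[-3.50462507  1.57205175  0.55442381]
shift [0. 0. 0.] turn [0.001 0.003 0.893] pos [560.1 110.9 117.7] rot [-3.139  0.004  1.786] F [ -9.1 -18.   10.5] gap 11.5 ff 31.3 t 9.15
```

servo_tool --motion '[{"wx": 0, "wy": 0, "wz": 0, "dx": 0, "dy": 0, "dz": 0, "fingers": 0}, {"wx": 0, "wy": 0, "wz": 0, "dx": 0, "dy": 0, "dz": 0, "fingers": 0}, {"wx": 0, "wy": 0, "wz": 0, "dx": 0, "dy": 0, "dz": 0, "fingers": 0}, {"wx": 0, "wy": 0, "wz": 0, "dx": 0, "dy": 0, "dz": 0, "fingers": 0}, {"wx": 0, "wy": 0, "wz": 0, "dx": 0, "dy": 0, "dz": -0.2, "fingers": 0}, {"wx": 0, "wy": 0, "wz": 0, "dx": 0, "dy": 0, "dz": -0.5, "fingers": 0}, {"wx": 0, "wy": 0, "wz": 0, "dx": 0, "dy": 0, "dz": -0.6, "fingers": 0}, {"wx": 0, "wy": 0, "wz": 0, "dx": 0, "dy": 0, "dz": -0.6, "fingers": 0}]'

```text
clock: 9.95
eef_pos: [561.2, 113.5, 178.5]
eef_rot: [3.139, 0.0, 1.786]
wrist_force: [0.0, -0.3, 0.8]
finger_gap: 47.1
finger_force: 0.0
```

```bash
python3 - <<'E'
from h import *
go((480,20,177),0.087+.45)
t=camera('top');s=camera('scene')
save(t,'t2.png',(250,120,370,220),5);save(s,'s2.png',(250,80,390,200),5)
E
```

```text
shift [-0.74  -0.993  0.012] turn [ 0.001 -0.001  0.624] pos [561.2 113.5 178.5] rot [3.139 0.    1.786] F [ 0.  -0.3  0.8] gap 47.1 ff 0.0 t 9.95
```

View pics/t2.png

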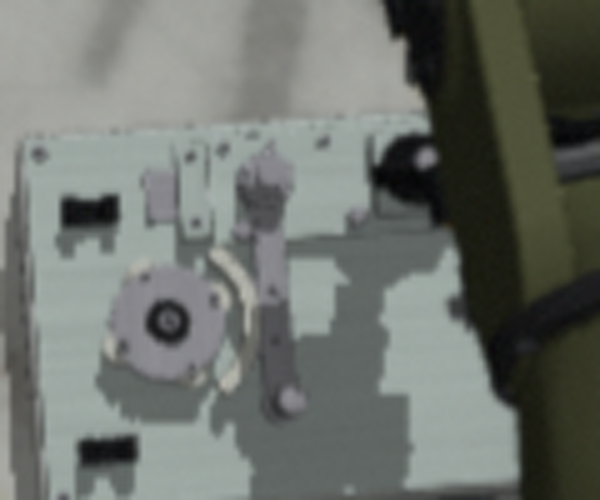

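View pics/s2.png

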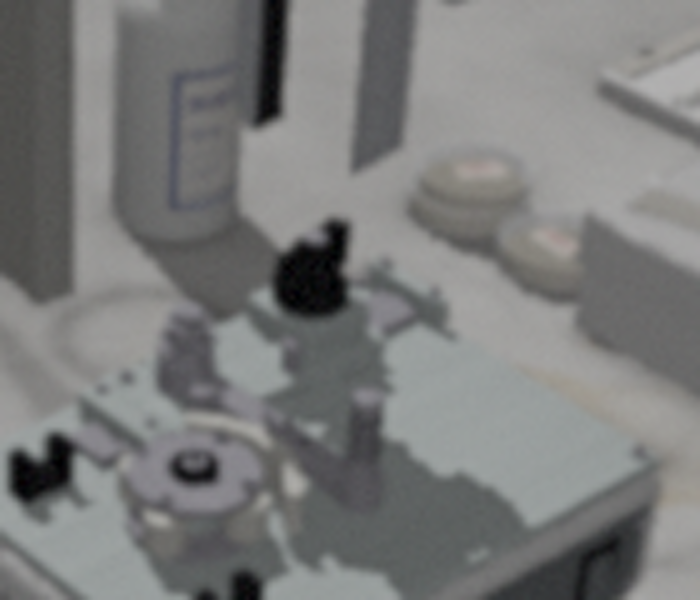

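The top crop shows the carriage against the stop block, the knob bar turned along y, and the post top at (290,400). The scene crop shows the post top at (367,397). Both agree that the carriage is home and the knob turned.

```bash
python3 - <<'E'
from h import *
t=camera('top');s=camera('scene')
print(tri([(t,(308,200)),(s,(323.4,159.4))]).round(1),at_z(t,(308,200),140).round(1),at_z(s,(323.4,159.4),140).round(1))
# knob top calibration of top camera at home pose: predicted px
print(proj(t,np.array([455,169,140])),proj(s,np.array([455,169,140])))
go((456,169,177),0.087+.45)
E
```

```text
[454.9 169.1 137.6] [454.4 168.9 140. ] [452.7 172.  140. ]
[307.97126574 199.72105028] [323.85741934 158.27022409]
shift [ 0.767 -0.899 -0.008] turn [-0.001  0.001  0.624] pos [560.2 113.3 176. ] rot [-3.14  -0.     1.786] F [ 0.3 -0.  -0.2] gap 46.6 ff 0.0 t 10.15
```

servo_tool --motion '[{"wx": 0, "wy": 0, "wz": 0.62, "dx": 0.77, "dy": -0.9, "dz": 0, "fingers": 0}, {"wx": 0, "wy": 0, "wz": 0.62, "dx": 0.77, "dy": -0.9, "dz": 0, "fingers": 0}, {"wx": 0, "wy": 0, "wz": 0.62, "dx": 0.77, "dy": -0.9, "dz": 0, "fingers": 0}, {"wx": 0, "wy": 0, "wz": 0.62, "dx": 0.77, "dy": -0.9, "dz": 0, "fingers": 0}, {"wx": 0, "wy": 0, "wz": 0.62, "dx": 0.77, "dy": -0.9, "dz": 0, "fingers": 0}, {"wx": 0, "wy": 0, "wz": 0.62, "dx": 0.77, "dy": -0.9, "dz": 0, "fingers": 0}, {"wx": 0, "wy": 0, "wz": 0.62, "dx": 0.77, "dy": -0.9, "dz": 0, "fingers": 0}, {"wx": 0, "wy": 0, "wz": 0.62, "dx": 0.77, "dy": -0.9, "dz": 0, "fingers": 0}, {"wx": 0, "wy": 0, "wz": 0.62, "dx": 0.77, "dy": -0.9, "dz": 0, "fingers": 0}, {"wx": 0, "wy": 0, "wz": 0.62, "dx": 0.77, "dy": -0.9, "dz": 0, "fingers": 0}]'

```text
clock: 11.15
eef_pos: [456.0, 169.3, 176.6]
eef_rot: [-3.141, 0.001, 0.545]
wrist_force: [-0.5, -0.2, 0.2]
finger_gap: 47.1
finger_force: 0.0
```

```bash
python3 - <<'E'
from h import *
go((455,169,115),.54)
E
```

```text
shift [-0.009 -0.003  0.616] turn [-0.     0.001  0.003] pos [456.  169.3 176.6] rot [-3.141e+00  1.000e-03  5.450e-01] F [-0.5 -0.2  0.2] gap 47.1 ff 0.0 t 11.15
```

servo_tool --motion '[{"wx": 0, "wy": 0, "wz": 0, "dx": -0.01, "dy": 0, "dz": 0.25, "fingers": 0}, {"wx": 0, "wy": 0, "wz": 0, "dx": -0.01, "dy": 0, "dz": 0.5, "fingers": 0}, {"wx": 0, "wy": 0, "wz": 0, "dx": -0.01, "dy": 0, "dz": 0.61, "fingers": 0}, {"wx": 0, "wy": 0, "wz": 0, "dx": -0.01, "dy": 0, "dz": 0.61, "fingers": 0}, {"wx": 0, "wy": 0, "wz": 0, "dx": -0.01, "dy": 0, "dz": 0.61, "fingers": 0.7}, {"wx": 0, "wy": 0, "wz": 0, "dx": -0.01, "dy": 0, "dz": 0.61, "fingers": 1}, {"wx": 0, "wy": 0, "wz": 0, "dx": -0.01, "dy": 0, "dz": 0.61, "fingers": 1}, {"wx": 0, "wy": 0, "wz": 0, "dx": -0.01, "dy": 0, "dz": 0.61, "fingers": 1}, {"wx": 0, "wy": 0, "wz": 0, "dx": -0.01, "dy": 0, "dz": 0.61, "fingers": 1}, {"wx": 0, "wy": 0, "wz": 0, "dx": -0.01, "dy": 0, "dz": 0.61, "fingers": 1}]' --newtons 20

```text
clock: 12.15
eef_pos: [455.4, 169.1, 116.7]
eef_rot: [-3.141, -0.0, 0.546]
wrist_force: [-3.1, 1.9, 3.4]
finger_gap: 11.5
finger_force: 20.0
```

```bash
python3 - <<'E'
from h import *
st=read_state();go((455,169,115),.54,st)
p0=st['eef_pos'];R=Ro.from_euler('xyz',st['eef_rot'])
# arc about pivot: post at angle a; pump yaw .087
for a in np.arange(0.1,1.01,.1):
    f=lambda a:np.array([-100*np.cos(.087+a),-100*np.sin(.087+a),0])
    print(round(a,2),(R.inv().apply(f(a)-f(0))/100).round(3),(p0+f(a)-f(0)).round(1))
E
```

```text
shift [-0.004 -0.001  0.017] turn [-0.    -0.     0.003] pos [455.4 169.1 116.7] rot [-3.141 -0.     0.546] F [-3.1  1.9  3.4] gap 11.5 ff 20.0 t 12.15
0.1 [-0.04   0.092 -0.   ] [456.8 159.2 116.7]
0.2 [-0.07   0.187 -0.   ] [459.1 149.5 116.7]
0.3 [-0.091  0.285 -0.   ] [462.4 140.1 116.7]
0.4 [-0.102  0.384 -0.   ] [466.7 131.  116.7]
0.5 [-0.103  0.484 -0.   ] [471.8 122.4 116.7]
0.6 [-0.093  0.584 -0.   ] [477.7 114.4 116.7]
0.7 [-0.074  0.682 -0.   ] [484.4 107.  116.7]
0.8 [-0.046  0.777 -0.   ] [491.9 100.3 116.7]
0.9 [-0.008  0.87  -0.   ] [499.9  94.4 116.7]
1.0 [ 0.039  0.958 -0.   ] [508.5  89.3 116.7]
```

servo_tool --motion '[{"wx": 0, "wy": 0, "wz": 0, "dx": -0.04, "dy": 0.09, "dz": 0, "fingers": 1}, {"wx": 0, "wy": 0, "wz": 0, "dx": -0.07, "dy": 0.19, "dz": 0, "fingers": 1}, {"wx": 0, "wy": 0, "wz": 0, "dx": -0.09, "dy": 0.285, "dz": 0, "fingers": 1}, {"wx": 0, "wy": 0, "wz": 0, "dx": -0.1, "dy": 0.385, "dz": 0, "fingers": 1}, {"wx": 0, "wy": 0, "wz": 0, "dx": -0.1, "dy": 0.485, "dz": 0, "fingers": 1}]' --newtons 30

```text
clock: 12.65
eef_pos: [471.4, 122.0, 116.7]
eef_rot: [-3.14, 0.002, 0.546]
wrist_force: [-1.8, 6.6, 4.8]
finger_gap: 11.3
finger_force: 30.0
```

```bash
python3 - <<'E'
from h import *
st=read_state();go((499.9,94.4,116.7),.546,st)
E
```

```text
shift [ 0.1    0.384 -0.001] turn [-0.001  0.001  0.   ] pos [471.4 122.  116.7] rot [-3.14e+00  2.00e-03  5.46e-01] F [-1.8  6.6  4.8] gap 11.3 ff 30.0 t 12.65
```

servo_tool --motion '[{"wx": 0, "wy": 0, "wz": 0, "dx": 0.01, "dy": 0.1, "dz": 0, "fingers": 1}, {"wx": 0, "wy": 0, "wz": 0, "dx": 0.03, "dy": 0.2, "dz": 0, "fingers": 1}, {"wx": 0, "wy": 0, "wz": 0, "dx": 0.055, "dy": 0.29, "dz": 0, "fingers": 1}, {"wx": 0, "wy": 0, "wz": 0, "dx": 0.08, "dy": 0.36, "dz": 0, "fingers": 1}, {"wx": 0, "wy": 0, "wz": 0, "dx": 0.09, "dy": 0.38, "dz": 0, "fingers": 1}, {"wx": 0, "wy": 0, "wz": 0, "dx": 0.09, "dy": 0.38, "dz": 0, "fingers": 1}]'

```text
clock: 13.25
eef_pos: [498.9, 94.3, 116.7]
eef_rot: [-3.14, 0.002, 0.546]
wrist_force: [-8.9, 2.2, 8.1]
finger_gap: 11.6
finger_force: 30.0
```

```bash
python3 - <<'E'
from h import *
st=read_state();go((499.9,94.4,116.7),.546,st)
piv=np.array([554.6,178.]);v=st['eef_pos'][:2]-piv;print(np.hypot(*v),np.arctan2(-v[1],-v[0])-.087)
E
```

```text
shift [ 0.009  0.005 -0.   ] turn [-0.001  0.001 -0.   ] pos [498.9  94.3 116.7] rot [-3.14e+00  2.00e-03  5.46e-01] F [-8.9  2.2  8.1] gap 11.6 ff 30.0 t 13.25
100.50078788953648 0.8964359340715213
```

servo_tool --motion '[{"wx": 0, "wy": 0, "wz": 0, "dx": 0.01, "dy": 0.02, "dz": 0, "fingers": 1}, {"wx": 0, "wy": 0, "wz": 0, "dx": 0.01, "dy": 0.02, "dz": 0, "fingers": 1}, {"wx": 0, "wy": 0, "wz": 0, "dx": 0.01, "dy": 0.02, "dz": 0, "fingers": 1}]'

```text
clock: 13.55
eef_pos: [499.6, 94.0, 116.6]
eef_rot: [-3.138, 0.003, 0.546]
wrist_force: [-17.0, 6.7, 13.2]
finger_gap: 11.4
finger_force: 30.0
```

servo_tool --motion '[{"wx": 0, "wy": 0, "wz": 0, "dx": 0.005, "dy": 0.01, "dz": 0, "fingers": 1}, {"wx": 0, "wy": 0, "wz": 0, "dx": 0.005, "dy": 0.01, "dz": 0, "fingers": 1}, {"wx": 0, "wy": 0, "wz": 0, "dx": 0.005, "dy": 0.01, "dz": 0, "fingers": 1}]'

```text
clock: 13.85
eef_pos: [499.9, 93.9, 116.5]
eef_rot: [-3.137, 0.004, 0.546]
wrist_force: [-22.4, 10.0, 15.4]
finger_gap: 10.9
finger_force: 30.0
```

```bash
python3 - <<'E'
from h import *
st=read_state();go((499.9,94.4,116.7),.546,st)
piv=np.array([554.6,178.]);v=st['eef_pos'][:2]-piv;print(np.hypot(*v),np.arctan2(-v[1],-v[0])-.087)
t=camera('top');save(t,'t3.png',(240,110,400,230),5)
E
```

```text
shift [ 0.003 -0.005 -0.002] turn [-0.002  0.002  0.   ] pos [499.9  93.9 116.5] rot [-3.137  0.004  0.546] F [-22.4  10.   15.4] gap 10.9 ff 30.0 t 13.85
100.35918453118666 0.9074292763947553
```

View pics/t3.png

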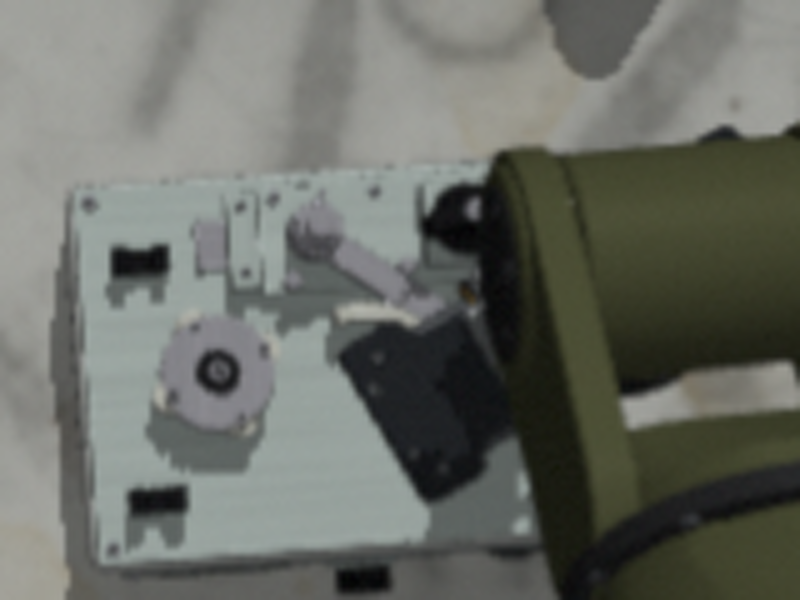

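The picture shows the arm swung out at about 50° with the gripper on the post. The carriage plate is still against the stop block at (245,240), and the knob bar still lies along y. Force rose sharply with almost no further motion, so the arm is at its stop.

```bash
python3 -c "
from cell import *
print(sign_off())"
```

```text
the job is handed in; nothing more can be done
None
```

I handed the job in with the carriage pushed home, the clamp knob turned to its end, and the arm held against its stop by the gripper on the finger post; the bottle, cup and forceps were never touched, and the sign-off reported no result.

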